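# Set the fold-width stop in the marked notch

### The job

On the laundry folding table, push the sliding fold stop along its rail with the fingertips until its spring catch drops into the notch beside the tall marker post, and leave it latched there. Only push it: do not pinch the stop or pull up its catch knob, and leave the things standing around undisturbed.

Things in the scene. Friction and masses are not known exactly. Their poses are not given: they have to be found in the camera images.
- rail: fixed aluminium rail, 400 mm long, 40 mm wide, flat top 22 mm above the table, placed and turned differently each time. Origin on the table under its middle; x across it (away from the robot at yaw 0), y along it, z up. On its -x side a white board 3 mm thick out to x = -220 mm, on its +x side a 3 mm flange out to x = +80 mm. A 34 mm high end stop at y = +205 mm; open at the -y end
- notch_1 (a point): first of three V-notches across the rail's top (dark, 16 mm wide, 45 degree flanks, 8 mm deep); the point is at the notch's middle, level with the rail's top, at rail y = -20 mm. A marker (tall post or low stud, shuffled) stands on the flange beside each notch
- notch_2 (a point): the second such notch, at rail y = +50 mm
- notch_3 (a point): the third such notch, at rail y = +120 mm
- stop (a joint): place of the fold stop along the rail, 0 to 0.30 m, growing to rail +y; index at rail y = value - 0.140, so over the notches at 0.120, 0.190, 0.260. Starts at 0.005 to 0.075, before all notches: push it to +y. Sliding takes 2 N; within 7 mm of any notch's middle it jumps in by itself (the push force dips); pushing on out of a notch takes 8 to 11 N. It stays where left
- catch (a joint): height of the stop's spring catch, m: 0 to -0.001 while its tip rides on the flat rail top, about -0.006 when dropped into a notch, positive when pulled up by its black knob (25 mm wide, 11 mm thick, on top of the stop in line with the index; knob top 80 mm above the table riding, 74 mm dropped)
- push_face (a point): middle of the stop's flat upright end face on the rail -y side, 40 mm above the table. The face is 70 mm wide across the rail (x -35 to +35 mm) and runs from 24 to 56 mm above the table; free space behind it. It lies 40 mm behind the index along the rail
- index (a point): tip of the stop's small pointer on its rail +x side, 45 mm above the table, 49 mm from the rail's middle line; it is level (along the rail) with the catch tip
- stop_back: rear (-y) half of the grey stop that saddles the rail (65 mm along it, from 40 mm behind to 25 mm ahead of the index; 70 mm across; top 56 mm above the table) and of its white fence (12 mm thick plate level with the index, across the board to x = -133 mm, 8 to 56 mm above the table). Origin on the table under the index, on the rail's middle line; axes as the rail's
- stop_front: front (+y) half of the stop and of its fence; same origin and axes; it moves as one piece with stop_back
- marker_post: the tall steel marker post, fixed, 12 mm thick, its top 69 mm above the table, on the flange 62 mm to the +x side of the rail's middle line, exactly beside the wanted notch. Origin at its foot, 3 mm above the table; axes as the rail's
- stud_a: low steel stud, fixed, 20 mm wide and 10 mm high, beside one of the other two notches; origin at its foot, axes as the rail's
- stud_b: another such stud beside the remaining notch
- softener: bystander: loose jar, 60 mm wide, 110 mm high; origin under its middle, z up
- dose_cup: bystander: loose white cup, 64 mm wide, 55 mm high; origin under its middle, z up
- brush: bystander: loose hand brush lying down, origin under it; x along the handle
Mind the look-alikes: they are no part of the job. Of the things like the marker_post, leave any that is blue; of the rest the smaller one is meant.

How it is judged:
By the outcome, as a careful person would: the job done as asked, in the order asked, and still so for the second after the job is handed in, with the robot touching nothing.
It also fails if it takes over 45 s, if anything falls off the work surface, if the arm or the gripper's body presses on something with over 40 N, if the wrist force passes 120 N, or if a joint passes its speed limit or range.

### The arm

A 6-joint arm with a two-finger parallel gripper is mounted at the origin on the work surface. World frame = base frame: x ahead of the robot, y to its left, z up, the work surface at z = 0. Lengths are in m, angles in rad, forces in N, time in s.
With the tool pointing down it reaches from about 0.25 to 0.775 m from the base axis. Payload 4 kg.
Tool frame: the origin (TCP) lies at the centre of the arm's flange, where the gripper is bolted on; the fingertips stand ahead of it and the grasp point (between the pads) lies 180 mm ahead of it (robot.tcp_to_tips is the z of the fingertips in the tool frame, in m); z points along the fingers, y is the direction in which the jaws open and shut (so a half turn about z gives the same grasp; the last joint's range is limited). The gripper opens to 94 mm and grips with 3 to 60 N. Pads are 16 mm wide; open, the fingers measure 119 mm over their backs; the gripper's body (75 mm by 177 mm) begins 78 mm behind the grasp point.
Start: joints at [1.035, 0.087, 1.371, -0, 1.684, -0.103], TCP at [0.231, 0.499, 0.405] pointing down, gripper open.
Joint ranges: [-3.1, 3.1], [-0.76, 2.03], [0.27, 2.55], [-1.08, 4.22], [0.17, 2.65], [-2.57, 2.57]. Speed limits (rad/s): [2.79, 2.79, 3.14, 3.14, 3.14, 3.14].

### API

Orientations are given as [roll, pitch, yaw] about the fixed x, y, z axes, in that order (R = Rz(yaw) Ry(pitch) Rx(roll)).
In Python, from bench import robot gives the robot as it stands.
- The arm moves only by the tool move_arm, never from a script. Its argument "increments" is a list that holds one entry, the list of rows, each a list of 7 numbers: the opening, from 0 (shut) to 1 (fully open), then the shift along the tool's x, y, z as a fraction of full scale, then the turn, a rotation vector about the tool's x, y, z as a fraction of full scale. In form: [[[jaw, dx, dy, dz, rx, ry, rz], ...]]. A call has 1 to 8 rows; each row is the pose to reach, as a shift and turn from the pose commanded when the call began, along the tool's axes at that moment; what a row does not reach only later rows make up. Full scale, the value 1, is 0.1 m for a shift and pi/2 rad for a turn. A row lasts 1/12 s, in which the tool goes at most 41.7 mm and 7.16 degrees, less where a joint would pass 70% of its speed; a pose out of reach is approached as far as the arm can. A call with a number of a shift or a turn outside -1 to 1 is refused whole. A call with a gripper value outside its range is refused whole. The fingers move at their own pace and stop on an object; the grip force is fixed at half the most. Time passes only in rows, so rows that repeat a pose let the fingers close. It gives the time, the measured TCP pose, the force and the opening at its end, in the units of the state.
- robot.get_obs(): the state, without advancing time (a new reading comes with each control period).
- robot.snapshot(name): name is "scene" or "top" or "wrist"; returns (picture, depth): 420x560x3 uint8, red, green, blue; 420x560 float32, m along the optical axis (not along the pixel's ray), 0 where there is no reading.
- robot.camera_params(name): a dict with "mtx" (3x3 intrinsics, pixels), "k1" (the pictures are not rectified: a ray, as slopes to the right and down, at radius r is drawn at 1 + k1 r^2 times it, then the intrinsics apply), "R" (3x3) and "t" (3): a world point X has camera coordinates R X + t. Camera axes: x right, y down, z forward; pixel columns grow to the right and rows downward; lengths in m; the calibration is good to about 2 mm. A picture is of the moment at which its call begins: read the wrist's pose just before it. camera_params takes no time and is no camera call; for the wrist camera it gives the pose at the moment of the call.
- robot.close_job(): hands the job in, once; it reports no verdict.
The state is a dict: "time": time; "joint_positions": joint angles; "qvel": joint speeds; "joint_torque": joint torques, N m; "tool_pos": TCP position; "ee_rot": TCP orientation; "wrist_force": force on the tool from outside, world axes, zero at the start; "wrist_torque": the same for the moment, N m; "width": finger opening in m.
Only numpy, scipy, OpenCV 4.12 (cv2) and the standard library are available. Lean on these libraries where they do the work, as an engineer would, in place of code of your own. Each camera call takes 0.05 s, during which the arm holds its last target.

## Working session

There is one attempt and no reset: what is moved stays moved. The work goes in short steps, Python scripts to look and compute and a tool call to move; the robot and the scene stay as the last step left them, time stands still between calls to the robot, and variables do not carry over. Pictures are saved under pics/ and viewed, and the job is handed in when it is done.

Besides the shell and the picture viewer there is one more tool, called after "Call:" in YAML: its name, and indented under it one key for each argument. move_arm: Moves the arm, as the interface text tells. Its arguments: {"type":"object","properties":{"increments":{"type":"array","items":{"type":"array","items":{"type":"array","items":{"type":"number","minimum":-1,"maximum":1}}}}},"required":["increments"]}

```bash
ls; mkdir -p pics
python3 - <<'E'
from bench import robot
import cv2,numpy as np
print(robot.get_obs(), robot.tcp_to_tips)
for n in("scene","top"):
    p,d=robot.snapshot(n); cv2.imwrite(f"pics/{n}0.png",p[:,:,::-1]); np.save(f"{n}0.npy",d); 
    c=robot.camera_params(n); print(n,c); np.savez(f"{n}0c.npz",**c)
E
```

```text
pics
{'time': 0.0, 'joint_positions': array([ 1.03492686e+00,  8.79458747e-02,  1.37225208e+00, -3.27753781e-05,
        1.68359777e+00, -1.03110735e-01]), 'qvel': array([ 1.21074892e-03, -7.71227553e-04,  1.00213012e-03,  5.23288340e-04,
       -4.73385817e-04, -7.90515561e-05]), 'joint_torque': array([-1.28935542e-03, -3.40179062e+01, -3.02426541e+01,  7.15931738e-02,
        3.30430933e-02, -1.49733710e-04]), 'tool_pos': array([0.2306119 , 0.49919022, 0.40350979]), 'ee_rot': array([-3.13939793e+00, -1.94355545e-04,  2.70883005e+00]), 'wrist_force': array([-1.18465494,  0.85138909,  0.56151627]), 'wrist_torque': array([-0.00611672,  0.03112865,  0.04054947]), 'width': 0.09403098138870268} 0.1992
scene {'mtx': array([[392.65344031,   0.        , 282.86032889],
       [  0.        , 392.65344031, 211.95385032],
       [  0.        ,   0.        ,   1.        ]]), 'k1': -0.025974769896127837, 'R': array([[ 6.98892126e-01,  7.15226850e-01, -5.90487889e-04],
       [ 6.09536499e-01, -5.96047108e-01, -5.22678775e-01],
       [-3.74185852e-01,  3.64936156e-01, -8.52529501e-01]]), 't': array([-0.50250854, -0.31053539,  0.95935759])}
top {'mtx': array([[488.76090367,   0.        , 286.16558667],
       [  0.        , 488.76090367, 206.97542746],
       [  0.        ,   0.        ,   1.        ]]), 'k1': -0.022519689536252736, 'R': array([[ 0.00936806, -0.9999441 ,  0.00490257],
       [-0.97960744, -0.01016136, -0.20066392],
       [ 0.20070252, -0.00292276, -0.97964787]]), 't': array([0.05716787, 0.63985751, 0.87015323])}
```

View pics/scene0.png

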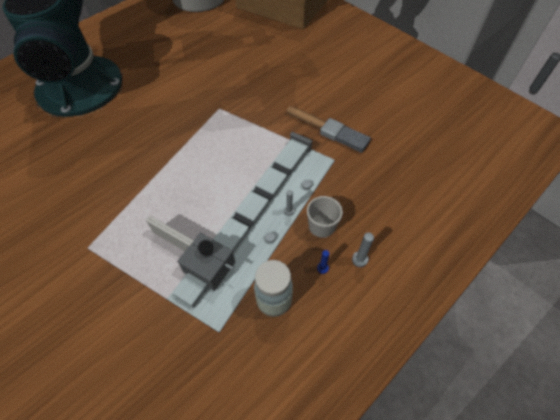

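View pics/top0.png

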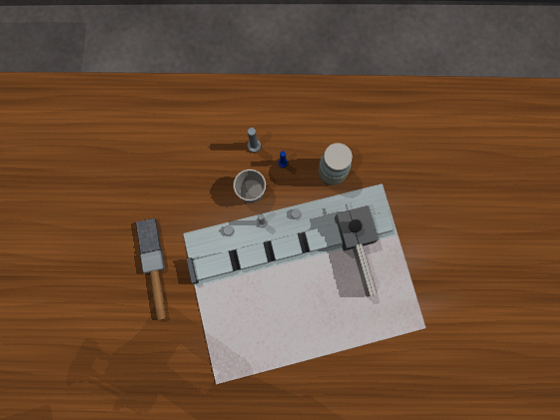

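Marker candidates in the top picture:
- Grey post at (262,220), on the flange and small.
- Blue post at (283,159), which is off the flange.
- Large grey post at (253,140), also off the flange.

Not blue and the smaller of the rest means the one at (262,220), beside the middle notch at (270,250). I'll confirm with a crop and measure.

```bash
cat > h.py <<'E'
import numpy as np,cv2
def back(c,uv,Z):
    "pixel + plane height -> world"
    K=c["mtx"];uv=np.array(uv,float).reshape(-1,1,2)
    n=cv2.undistortPoints(uv,K,np.array([float(c["k1"]),0,0,0]))[:,0]
    d=np.c_[n,np.ones(len(n))]@c["R"]; o=-c["R"].T@c["t"]
    return o+d*((Z-o[2])/d[:,2])[:,None]
def depthpt(c,uv,D):
    K=c["mtx"];n=cv2.undistortPoints(np.array(uv,float).reshape(-1,1,2),K,np.array([float(c["k1"]),0,0,0]))[:,0]
    z=np.array([D[int(v),int(u)] for u,v in uv])
    return (np.c_[n,np.ones(len(n))]*z[:,None]-c["t"])@c["R"]
def proj(c,X):
    X=np.atleast_2d(X)@c["R"].T+c["t"]; s=X[:,:2]/X[:,2:]; s=s*(1+c["k1"]*(s**2).sum(1,keepdims=True))
    return s@c["mtx"][:2,:2].T+c["mtx"][:2,2]
E
python3 - <<'E'
from h import *
c=dict(np.load("top0c.npz"));D=np.load("top0.npy")
p=cv2.imread("pics/top0.png")
cv2.imwrite("pics/crop0.png",cv2.resize(p[120:310,180:400],None,fx=3.5,fy=3.0,interpolation=cv2.INTER_CUBIC))
uv=[(303,243),(269,250),(234,259),(262,220),(253,131),(355,225),(215,265),(300,300),(360,240)]
print(np.round(depthpt(c,uv,D),4))
E
```

```text
[[ 5.768e-01  2.920e-02  1.450e-02]
 [ 5.624e-01  9.660e-02  1.250e-02]
 [ 5.434e-01  1.651e-01  1.650e-02]
 [ 6.161e-01  1.099e-01  5.030e-02]
 [ 7.830e-01  1.288e-01  8.840e-02]
 [ 6.037e-01 -6.600e-02  7.630e-02]
 [ 5.308e-01  2.013e-01  2.250e-02]
 [ 4.655e-01  3.420e-02  2.000e-04]
 [ 5.783e-01 -7.810e-02  5.540e-02]]
```

View pics/crop0.png

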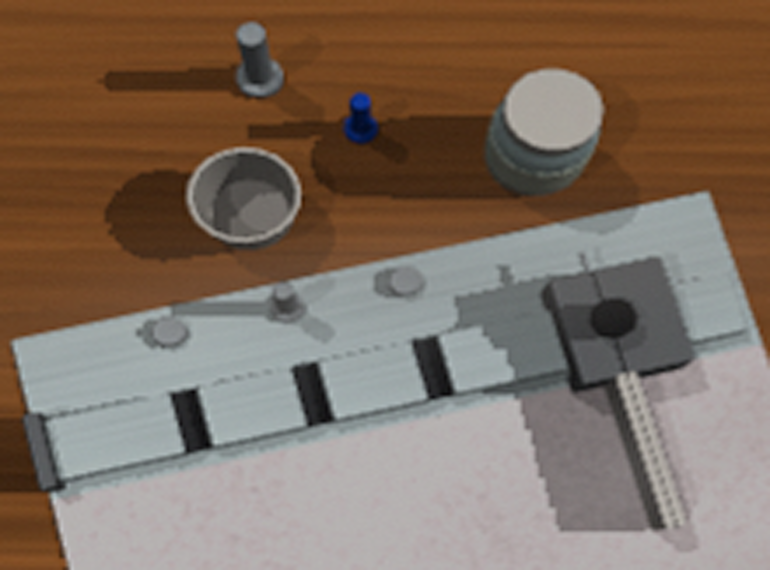

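```bash
cat >> h.py <<'E'
def cloud(c,D):
    v,u=np.mgrid[0:420,0:560]; K=c["mtx"]
    n=cv2.undistortPoints(np.c_[u.ravel(),v.ravel()].astype(float).reshape(-1,1,2),K,np.array([float(c["k1"]),0,0,0]))[:,0]
    z=D.ravel(); P=(np.c_[n,np.ones(len(n))]*z[:,None]-c["t"])@c["R"]; P[z==0]=np.nan
    return P
E
python3 - <<'E'
from h import *
c=dict(np.load("top0c.npz"));D=np.load("top0.npy")
N=back(c,[(234.9,260),(269.4,251),(303.7,242.3)],.022)
print("notch3,2,1",N.round(4), np.linalg.norm(np.diff(N,axis=0),axis=1))
d=N[0]-N[2]; yaw=np.arctan2(-d[0],d[1]);print("yaw",yaw)
P=cloud(c,D)
m=(P[:,2]>.0195)&(P[:,2]<.0245)&(abs(P[:,1]-.11)<.13)&(abs(P[:,0]-.56)<.06)
r=cv2.minAreaRect(P[m][:,:2].astype(np.float32));print("railrect",r,m.sum())
yh=d[:2]/np.linalg.norm(d[:2]); yhl=cv2.fitLine(P[m][:,:2].astype(np.float32),cv2.DIST_HUBER,0,.01,.01).ravel();print("line",yhl)
for nm,a,b in(("stoptop",.0535,.0585),("knob",.074,.085),):
    m=(P[:,2]>a)&(P[:,2]<b)&(P[:,1]<.03)&(P[:,1]>-.15)&(P[:,0]>.4)&(P[:,0]<.66)
    Q=P[m]; print(nm,m.sum(),Q.mean(0).round(4),cv2.minAreaRect(Q[:,:2].astype(np.float32)))
    n2=N[1,:2]; xh=np.array([yh[1],-yh[0]])
    s=(Q[:,:2]-n2)@yh+.05; x=(Q[:,:2]-n2)@xh
    print(" rail y",np.percentile(s,[1,50,99]).round(4)," x",np.percentile(x,[1,50,99]).round(4))
m=(P[:,2]>.055)&(P[:,2]<.075)&(abs(P[:,1]-.11)<.03)&(abs(P[:,0]-.61)<.04)
Q=P[m];print("post",Q.mean(0),((Q[:,:2]-n2)@yh+.05).mean(),((Q[:,:2]-n2)@xh).mean())
for nm,uv in(("jar",(337,153)),("cup",(250,180))):
    q=depthpt(c,[uv],D)[0];print(nm,q,((q[:2]-n2)@yh+.05),((q[:2]-n2)@xh))
m=(P[:,2]>.09)&(P[:,2]<.125)&(abs(P[:,1]+.03)<.08)&(P[:,0]>.63);Q=P[m];print("jar",cv2.minAreaRect(Q[:,:2].astype(np.float32)),m.sum(),(np.median(Q[:,:2],0)-n2)@yh+.05,(np.median(Q[:,:2],0)-n2)@xh)
E
```

```text
notch3,2,1 [[0.541  0.1628 0.022 ]
 [0.5593 0.0955 0.022 ]
 [0.5772 0.0281 0.022 ]] [0.06973399 0.06972731]
yaw 0.2628936809291558
railrect ((0.5747931599617004, 0.11335186660289764), (0.07637867331504822, 0.27469438314437866), 14.883305549621582) 2110
line [ 0.26216668 -0.9650226   0.55594426  0.11328138]
stoptop 1209 [ 0.584  -0.0777  0.0559] ((0.5585010051727295, -0.08631325513124466), (0.16778413951396942, 0.06512343883514404), 15.208602905273438)
 rail y [-0.1567 -0.1202 -0.0934]  x [-0.1279 -0.0139  0.0347]
knob 134 [ 0.6035 -0.0661  0.0787] ((0.6033828258514404, -0.0658646821975708), (0.023161236196756363, 0.023055991157889366), 0.38707414269447327)
 rail y [-0.1292 -0.1176 -0.1063]  x [-0.0108  0.0009  0.0119]
post [0.61928017 0.11192473 0.06705208] 0.050304035001399336 0.06215719169379918
jar [ 0.73382189 -0.03017554  0.10920229] -0.11668058676266281 0.13583504966147814
cup [0.7082443  0.13856496 0.00198939] 0.05290932774164165 0.15498784776013153
jar ((0.7275770306587219, -0.032133545726537704), (0.050602026283741, 0.05128888040781021), 26.183164596557617) 631 -0.11593260041456872 0.12765541297108993
```

Notch spacing comes out at 69.7 mm. The post is at rail y 50.3 mm, x 62.2 mm, which matches notch_2 and the 62 mm given. Rail yaw is 0.263, and the stop index is near rail y −0.118 (value about 0.022).

Next I turn the tool so its x lies along rail +y, shut the jaws and travel high.

Call:
move_arm:
  increments:
    - [[0,-0.25,-0.17,0,0,0,0.08],[0,-0.5,-0.33,0,0,0,0.16],[0,-0.75,-0.5,0,0,0,0.24],[0,-1,-0.67,0,0,0,0.32],[0,-1,-0.67,0,0,0,0.4],[0,-1,-0.67,0,0,0,0.48],[0,-1,-0.67,0,0,0,0.557],[0,-1,-0.67,0,0,0,0.557]]

```text
time: 0.77
tool_pos: [0.2935, 0.3962, 0.4042]
ee_rot: [-3.141, 0.0, 1.831]
wrist_force: [-0.8, -0.1, 0.5]
width: 0.044
```

Call:
move_arm:
  increments:
    - [[0,-0.4,0.12,0,0,0,0],[0,-0.8,0.24,0,0,0,0],[0,-1,0.3,0,0,0,0]]

```text
time: 1.02
tool_pos: [0.3492, 0.3058, 0.4043]
ee_rot: [-3.141, 0.002, 1.837]
wrist_force: [-0.2, -0.7, 1.1]
width: 0.0238
```

Call:
move_arm:
  increments:
    - [[0,-0.4,0.12,0,0,0,0],[0,-0.8,0.24,0,0,0,0],[0,-1,0.3,0,0,0,0]]

```text
time: 1.27
tool_pos: [0.4045, 0.2163, 0.4043]
ee_rot: [-3.141, 0.002, 1.835]
wrist_force: [-0.2, 0.8, -0.5]
width: 0.0039
```

Call:
move_arm:
  increments:
    - [[0,-0.4,0.12,0,0,0,0],[0,-0.8,0.24,0,0,0,0],[0,-1,0.3,0,0,0,0]]

```text
time: 1.52
tool_pos: [0.4596, 0.1273, 0.4042]
ee_rot: [-3.141, 0.002, 1.835]
wrist_force: [-0.4, -0.2, -0.4]
width: 0.0005
```

Call:
move_arm:
  increments:
    - [[0,-0.4,0.12,0,0,0,0],[0,-0.8,0.24,0,0,0,0],[0,-1,0.3,0,0,0,0]]

```text
time: 1.77
tool_pos: [0.5147, 0.0383, 0.404]
ee_rot: [-3.141, 0.001, 1.835]
wrist_force: [0.1, -0.2, 0.1]
width: 0.0007
```

Call:
move_arm:
  increments:
    - [[0,-0.4,0.12,0,0,0,0],[0,-0.8,0.24,0,0,0,0],[0,-1,0.3,0,0,0,0]]

```text
time: 2.02
tool_pos: [0.5697, -0.0507, 0.4035]
ee_rot: [-3.14, 0.001, 1.835]
wrist_force: [-0.3, 0.7, -0.6]
width: 0.0005
```

Call:
move_arm:
  increments:
    - [[0,-0.4,0.12,0,0,0,0],[0,-0.8,0.24,0,0,0,0],[0,-1,0.3,0,0,0,0],[0,-1,0.3,0,0,0,0],[0,-1,0.3,0,0,0,0]]

```text
time: 2.43
tool_pos: [0.6236, -0.137, 0.4032]
ee_rot: [-3.14, -0.002, 1.835]
wrist_force: [-0.8, 0.2, 0.4]
width: 0.0001
```

Call:
move_arm:
  increments:
    - [[0,0,0,0.35,0,0,0],[0,0,0,0.7,0,0,0],[0,0,0,1,0,0,0]]

```text
time: 2.68
tool_pos: [0.6225, -0.1343, 0.3037]
ee_rot: [3.141, -0.0, 1.838]
wrist_force: [0.1, 0.0, -0.4]
width: 0.0004
```

Call:
move_arm:
  increments:
    - [[0,0,0,0.25,0,0,0],[0,0,0,0.45,0,0,0],[0,0,0,0.6,0,0,0],[0,0,0,0.7,0,0,0],[0,0,0,0.7,0,0,0]]

```text
time: 3.1
tool_pos: [0.622, -0.1343, 0.232]
ee_rot: [-3.137, -0.003, 1.837]
wrist_force: [0.5, 0.6, 0.2]
width: 0.0005
```

Run:
```python
from bench import robot
import cv2
o=robot.get_obs();print(o["tool_pos"],o["ee_rot"],o["wrist_force"])
for n in("scene","top"):
    p,d=robot.snapshot(n); p=p[180:330,120:320] if n=="scene" else p[150:310,280:440]
    cv2.imwrite(f"pics/{n}1.png",cv2.resize(p[:,:,::-1],None,fx=3.5,fy=3.5,interpolation=cv2.INTER_CUBIC))
```

```text
[ 0.62204432 -0.13434683  0.23198657] [-3.13724161 -0.00321102  1.83663668] [0.49316574 0.64075658 0.23675359]
```

View pics/scene1.png

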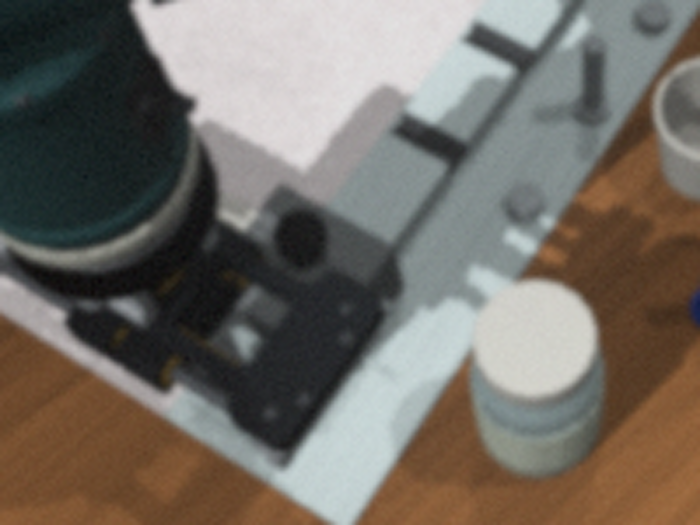

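View pics/top1.png

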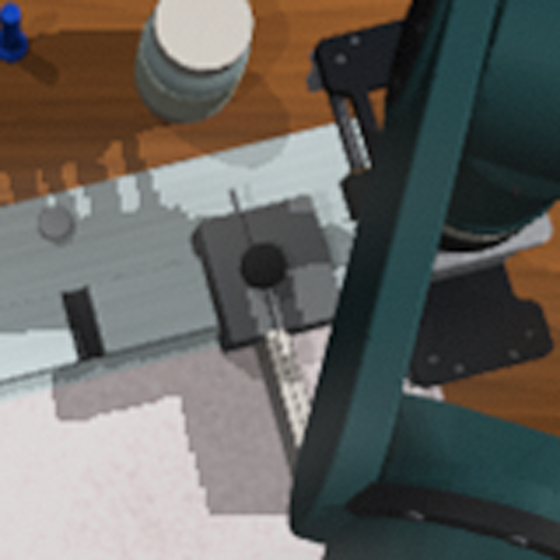

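Call:
move_arm:
  increments:
    - [[0,0.06,0,0,0,0,0],[0,0.12,0,0,0,0,0],[0,0.16,0,0,0,0,0],[0,0.2,0,0,0,0,0],[0,0.23,0,0,0,0,0],[0,0.26,0,0,0,0,0],[0,0.29,0,0,0,0,0],[0,0.32,0,0,0,0,0]]

```text
time: 3.87
tool_pos: [0.6152, -0.1056, 0.2355]
ee_rot: [3.14, 0.002, 1.833]
wrist_force: [1.5, -3.7, 1.8]
width: 0.0006
```

Call:
move_arm:
  increments:
    - [[0,0.04,0,0,0,0,0],[0,0.08,0,0,0,0,0],[0,0.12,0,0,0,0,0],[0,0.16,0,0,0,0,0],[0,0.2,0,0,0,0,0],[0,0.24,0,0,0,0,0],[0,0.28,0,0,0,0,0],[0,0.32,0,0,0,0,0]]

```text
time: 4.53
tool_pos: [0.6066, -0.0737, 0.2348]
ee_rot: [3.141, 0.0, 1.834]
wrist_force: [2.2, -4.0, 3.6]
width: 0.0006
```

Call:
move_arm:
  increments:
    - [[0,0.04,0,0,0,0,0],[0,0.08,0,0,0,0,0],[0,0.12,0,0,0,0,0],[0,0.16,0,0,0,0,0],[0,0.2,0,0,0,0,0],[0,0.24,0,0,0,0,0],[0,0.28,0,0,0,0,0],[0,0.32,0,0,0,0,0]]

```text
time: 5.2
tool_pos: [0.5982, -0.0429, 0.2347]
ee_rot: [3.141, -0.0, 1.834]
wrist_force: [3.1, -3.6, 2.1]
width: 0.0001
```

Run:
```python
from bench import robot
import cv2,numpy as np
from h import *
o=robot.get_obs();t=o["tool_pos"]
n2=np.array([.5593,.0955]);yh=np.array([-.26,.9656]);xh=np.array([.9656,.26])
print("tcp rail y,x",(t[:2]-n2)@yh+.05,(t[:2]-n2)@xh,t[2],o["wrist_force"][:2]@yh)
p,D=robot.snapshot("top"); c=robot.camera_params("top")
cv2.imwrite("pics/top2.png",cv2.resize(p[150:310,220:420][:,:,::-1],None,fx=3.5,fy=3.5,interpolation=cv2.INTER_CUBIC))
```

```text
tcp rail y,x -0.09376650620387404 0.0015816577566148573 0.23467225983153372 -4.246598757597067
```

View pics/top2.png

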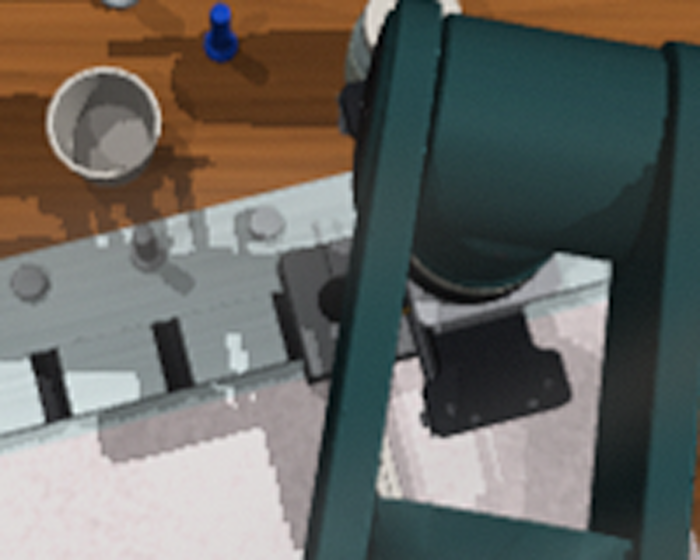

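```bash
cat >> h.py <<'E'
n2=np.array([.5593,.0955]);yh=np.array([-.26,.9656]);xh=np.array([.9656,.26])
def stopfront(c,D):
    P=cloud(c,D);s=(P[:,:2]-n2)@yh+.05;x=(P[:,:2]-n2)@xh
    out=[]
    for nm,a,b in(("top",.0525,.0595),("knob",.070,.085)):
        m=(P[:,2]>a)&(P[:,2]<b)&(abs(x)<.033)&(s>-.16)&(s<.13)
        if nm=="knob": m&=abs(x)<.02
        out.append((nm,m.sum(),np.percentile(s[m],[1,50,99]).round(4),np.median(P[m,2]).round(4)) if m.sum() else (nm,0))
    return out
E
python3 - <<'E'
from bench import robot
from h import *
c0=dict(np.load("top0c.npz"));print(stopfront(c0,np.load("top0.npy")))
p,D=robot.snapshot("top"); print(stopfront(robot.camera_params("top"),D))
p,D=robot.snapshot("scene"); print(stopfront(robot.camera_params("scene"),D))
E
```

```text
[('top', np.int64(967), array([-0.1571, -0.1274, -0.0933]), np.float64(0.0559)), ('knob', np.int64(140), array([-0.1292, -0.1172, -0.1062]), np.float64(0.0788))]
[('top', np.int64(421), array([-0.076 , -0.03  , -0.0184]), np.float64(0.0558)), ('knob', np.int64(76), array([-0.0476, -0.0382, -0.0311]), np.float64(0.0789))]
[('top', np.int64(111), array([-0.1014, -0.0568, -0.0329]), np.float64(0.0571)), ('knob', np.int64(119), array([-0.1016, -0.0519, -0.041 ]), np.float64(0.0785))]
```

Call:
move_arm:
  increments:
    - [[0,0.03,0,0,0,0,0],[0,0.06,0,0,0,0,0],[0,0.09,0,0,0,0,0],[0,0.12,0,0,0,0,0],[0,0.15,0,0,0,0,0],[0,0.18,0,0,0,0,0],[0,0.21,0,0,0,0,0],[0,0.23,0,0,0,0,0]]

```text
time: 6.02
tool_pos: [0.5921, -0.0199, 0.2347]
ee_rot: [3.141, -0.002, 1.834]
wrist_force: [0.4, -0.2, -0.1]
width: 0.0007
```

Call:
move_arm:
  increments:
    - [[0,0.02,0,0,0,0,0],[0,0.04,0,0,0,0,0],[0,0.05,0,0,0,0,0]]

```text
time: 6.27
tool_pos: [0.5913, -0.0173, 0.2348]
ee_rot: [3.141, 0.004, 1.834]
wrist_force: [2.8, -7.3, -2.1]
width: 0.0003
```

Call:
move_arm:
  increments:
    - [[0,0.02,0,0,0,0,0],[0,0.04,0,0,0,0,0],[0,0.05,0,0,0,0,0]]

```text
time: 6.52
tool_pos: [0.5901, -0.0131, 0.2349]
ee_rot: [3.141, 0.005, 1.833]
wrist_force: [3.0, -8.1, -2.6]
width: 0.0004
```

Call:
move_arm:
  increments:
    - [[0,0.02,0,0,0,0,0],[0,0.04,0,0,0,0,0],[0,0.05,0,0,0,0,0]]

```text
time: 6.77
tool_pos: [0.5886, -0.0072, 0.2348]
ee_rot: [3.141, 0.001, 1.833]
wrist_force: [0.9, -1.9, -1.7]
width: 0.0004
```

Run:
```python
from bench import robot
from h import *
o=robot.get_obs();t=o["tool_pos"]
print("tcp rail y,x",(t[:2]-n2)@yh+.05,(t[:2]-n2)@xh,t[2],o["wrist_force"][:2]@yh)
p,D=robot.snapshot("top"); print(stopfront(robot.camera_params("top"),D))
```

```text
tcp rail y,x -0.05675996744080897 0.0015898051625330824 0.2347887433087857 -2.0599995781864004
[('top', np.int64(387), array([-0.0366,  0.0025,  0.017 ]), np.float64(0.056)), ('knob', np.int64(8), array([0.0005, 0.0026, 0.0045]), np.float64(0.0776))]
```

Call:
move_arm:
  increments:
    - [[0,0.04,0,0,0,0,0],[0,0.08,0,0,0,0,0],[0,0.12,0,0,0,0,0],[0,0.16,0,0,0,0,0],[0,0.2,0,0,0,0,0],[0,0.24,0,0,0,0,0],[0,0.28,0,0,0,0,0],[0,0.32,0,0,0,0,0]]

```text
time: 7.48
tool_pos: [0.5801, 0.0248, 0.2348]
ee_rot: [3.141, 0.0, 1.834]
wrist_force: [3.2, -4.0, -2.0]
width: 0.0004
```

Call:
move_arm:
  increments:
    - [[0,0.03,0,0,0,0,0],[0,0.06,0,0,0,0,0],[0,0.09,0,0,0,0,0],[0,0.11,0,0,0,0,0]]

```text
time: 7.82
tool_pos: [0.5771, 0.0354, 0.2348]
ee_rot: [3.141, -0.001, 1.834]
wrist_force: [3.3, -2.5, -1.7]
width: -0.0001
```

Run:
```python
from bench import robot
from h import *
o=robot.get_obs();t=o["tool_pos"]
print("tcp rail y,x",(t[:2]-n2)@yh+.05,(t[:2]-n2)@xh,t[2],o["wrist_force"][:2]@yh)
p,D=robot.snapshot("top"); print(stopfront(robot.camera_params("top"),D))
```

```text
tcp rail y,x -0.012622132709036393 0.0016030631624587841 0.23482437118150817 -3.283017969716704
[('top', np.int64(285), array([0.0131, 0.0261, 0.06  ]), np.float64(0.0559)), ('knob', np.int64(68), array([0.0253, 0.0318, 0.0401]), np.float64(0.0784))]
```

Call:
move_arm:
  increments:
    - [[0,0.015,0,0,0,0,0],[0,0.03,0,0,0,0,0],[0,0.03,0,0,0,0,0]]

```text
time: 8.12
tool_pos: [0.5762, 0.0382, 0.2348]
ee_rot: [-3.141, -0.001, 1.834]
wrist_force: [1.4, -1.5, 1.1]
width: 0.0002
```

Call:
move_arm:
  increments:
    - [[0,0.01,0,0,0,0,0],[0,0.02,0,0,0,0,0],[0,0.02,0,0,0,0,0]]

```text
time: 8.37
tool_pos: [0.5757, 0.0401, 0.2347]
ee_rot: [-3.141, -0.001, 1.834]
wrist_force: [0.8, -0.8, 0.6]
width: 0.0005
```

Run:
```python
from bench import robot
from h import *
o=robot.get_obs();t=o["tool_pos"]
print("tcp rail y,x",(t[:2]-n2)@yh+.05,(t[:2]-n2)@xh,t[2],o["wrist_force"][:2]@yh)
p,D=robot.snapshot("top"); print(stopfront(robot.camera_params("top"),D))
```

```text
tcp rail y,x -0.007781028808928156 0.001377900071259272 0.23474298212608052 -0.9699194434922643
[('top', np.int64(276), array([0.0186, 0.0319, 0.051 ]), np.float64(0.0561)), ('knob', np.int64(78), array([0.0304, 0.0374, 0.0454]), np.float64(0.079))]
```

Call:
move_arm:
  increments:
    - [[0,0.01,0,0,0,0,0],[0,0.015,0,0,0,0,0],[0,0.015,0,0,0,0,0]]

```text
time: 8.67
tool_pos: [0.5751, 0.0416, 0.2344]
ee_rot: [-3.141, -0.001, 1.834]
wrist_force: [0.5, -0.1, -0.3]
width: 0.0007
```

```bash
cat > m.py <<'E'
from bench import robot
from h import *
o=robot.get_obs();t=o["tool_pos"]
print("tcp rail y,x",(t[:2]-n2)@yh+.05,(t[:2]-n2)@xh,t[2],o["wrist_force"][:2]@yh)
p,D=robot.snapshot("top"); print(stopfront(robot.camera_params("top"),D))
E
python3 m.py
```

```text
tcp rail y,x -0.006197269306374084 0.001260349492846854 0.2343795693378707 -0.2758191882906961
[('top', np.int64(288), array([0.0205, 0.0339, 0.0575]), np.float64(0.0559)), ('knob', np.int64(68), array([0.0338, 0.0403, 0.0477]), np.float64(0.0767))]
```

Call:
move_arm:
  increments:
    - [[0,0,0,0,0,0,0],[0,0,0,0,0,0,0],[0,0,0,0,0,0,0]]

```text
time: 8.97
tool_pos: [0.5754, 0.0412, 0.2345]
ee_rot: [-3.141, -0.0, 1.834]
wrist_force: [0.2, 0.1, 0.4]
width: 0.0004
```

```bash
python3 m.py
```

```text
tcp rail y,x -0.006572452913515325 0.0014409168329573396 0.23454906554012805 0.009526329646545168
[('top', np.int64(348), array([0.0208, 0.0349, 0.0739]), np.float64(0.056)), ('knob', np.int64(30), array([0.0386, 0.0425, 0.0479]), np.float64(0.073))]
```

The catch has dropped: the knob is at 73 mm, the index at about 49.5 mm and the force is zero. I'll back off, lift clear and look.

Call:
move_arm:
  increments:
    - [[0,-0.2,0,0,0,0,0],[0,-0.4,0,0,0,0,0],[0,-0.5,0,0,0,0,0],[0,-0.5,0,0,0,0,0]]

```text
time: 9.35
tool_pos: [0.5889, -0.0088, 0.2347]
ee_rot: [3.141, 0.0, 1.831]
wrist_force: [-0.3, 0.8, 0.1]
width: 0.0003
```

Call:
move_arm:
  increments:
    - [[0,0,0,-0.35,0,0,0],[0,0,0,-0.7,0,0,0],[0,0,0,-1,0,0,0]]

```text
time: 9.6
tool_pos: [0.5882, -0.0065, 0.336]
ee_rot: [-3.141, -0.001, 1.834]
wrist_force: [1.0, -0.3, 1.4]
width: 0.0007
```

Call:
move_arm:
  increments:
    - [[0,-0.3,0,-0.2,0,0,0],[0,-0.6,0,-0.4,0,0,0],[0,-1,0,-0.6,0,0,0],[0,-1,0,-0.6,0,0,0]]

```text
time: 9.93
tool_pos: [0.6153, -0.1077, 0.3992]
ee_rot: [3.135, 0.006, 1.829]
wrist_force: [0.6, 0.3, 0.3]
width: 0.0008
```

Call:
move_arm:
  increments:
    - [[0,-0.3,0,0,0,0,0],[0,-0.6,0,0,0,0,0],[0,-1,0,0,0,0,0],[0,-1,0,0,0,0,0],[0,-1,0,0,0,0,0]]

```text
time: 10.35
tool_pos: [0.6406, -0.2013, 0.3929]
ee_rot: [-3.14, -0.003, 1.831]
wrist_force: [-0.1, -0.4, 0.5]
width: 0.0007
```

```bash
python3 m.py
python3 - <<'E'
from bench import robot
import cv2,numpy as np
p,D=robot.snapshot("top");cv2.imwrite("pics/top3.png",p[:,:,::-1])
p,D=robot.snapshot("scene");cv2.imwrite("pics/scene3.png",cv2.resize(p[90:330,140:400][:,:,::-1],None,fx=2.4,fy=2.4,interpolation=cv2.INTER_CUBIC))
o=robot.get_obs();print(o["wrist_force"],abs(o["qvel"]).max())
E
```

```text
tcp rail y,x -0.25769813524785545 0.0013826676277814676 0.3928819834240896 -0.32425030356327317
[('top', np.int64(1007), array([0.0109, 0.0388, 0.0745]), np.float64(0.056)), ('knob', np.int64(133), array([0.0391, 0.0502, 0.0615]), np.float64(0.0728))]
[ 0.09269064  0.52305097 -0.24600985] 0.010445139605530148
```

View pics/top3.png

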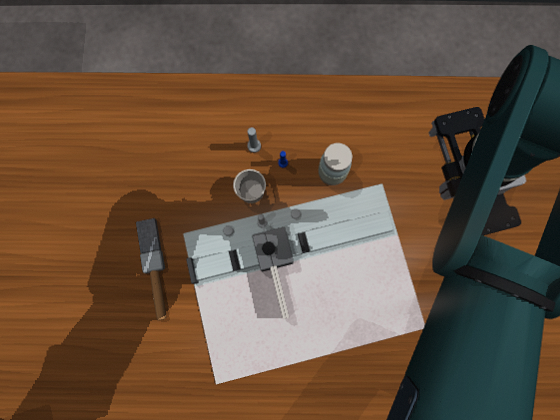

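View pics/scene3.png

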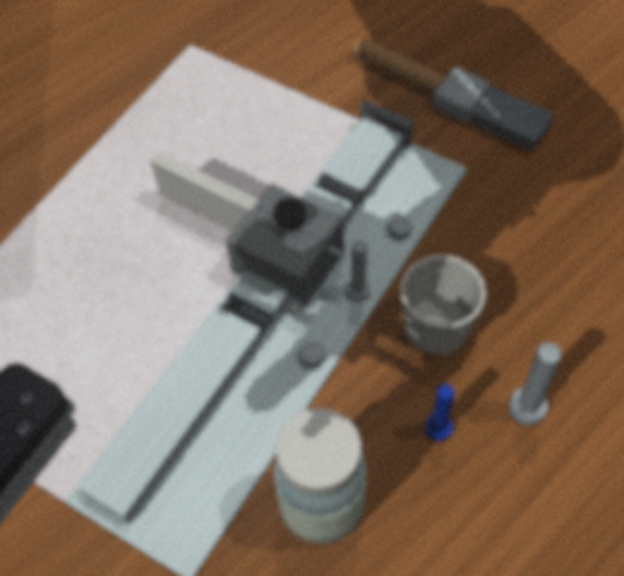

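The stop now covers notch 2, at top picture (268,250), level with the grey post at (262,220). The knob centre is at rail y 0.0502 and 72.8 mm high, so the catch is down. The jar (337,153), cup (250,185) and brush (150,260) are where they were.

```bash
python3 -c "
from bench import robot
print(robot.close_job())"
```

```text
the job is handed in; nothing more can be done
None
```

The fold stop is latched in notch_2, the middle notch beside the small grey marker post, and the job is handed in. I pushed its rear face with the closed fingertips; it dropped into notch_1 on the way, came out at about 8 N, and then dropped into notch_2. I then backed the arm off.

**Last checks:**
- **Position:** the knob centre is at rail y = 50.2 mm against the notch's 50 mm.
- **Catch:** the knob top measured about 73 mm, down from about 79 mm while riding. The given heights are 74 and 80 mm, so both read about 1 mm low but the 6 mm drop matches.
- **Robot:** it touches nothing, with wrist force at noise level. About 10.5 s of the 45 s were used.
- **Bystanders:** the jar, cup and brush look unmoved in the pictures.

One disagreement: the scene camera's mid-push depth readings for the stop differed from the top camera's by 10–15 mm. The arm was in its view, so I disregarded them. No check failed.

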